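Snap the drying-wheel controller's board home and shut its cover

ROBOT

A 6-joint arm with a two-finger parallel gripper is mounted at the origin on a cart in front of the work surface, level with it; the furniture and walls round the work are solid. World frame = base frame: x ahead of the robot, y to its left, z up, the work surface at z = 0. Lengths are in m, angles in rad, forces in N, time in s.
With the tool pointing down it reaches from about 0.3 to 0.775 m from the base axis. Payload 14.6 kg.
Tool frame: the origin (TCP) lies on the centre line of the jaws, within the pads' length; the fingertips stand 11 mm ahead of it and the grasp point (between the pads) lies 8 mm behind it; z points along the fingers, y is the line along which they close (so a half turn about z gives the same grasp; the last joint's range is limited). The gripper opens to 94 mm and grips with 3 to 60 N. Pads are 16 mm wide; open, the fingers measure 119 mm over their backs; the gripper's body (75 mm by 177 mm) begins 78 mm behind the grasp point.
Start: joints at [1.226, 0.3, 1.521, -0, 1.321, -0.067], TCP at [0.151, 0.529, 0.216] pointing down, gripper open.
Joint ranges: [-3.03, 3.03], [-0.79, 2.21], [0.23, 2.52], [-1.04, 4.18], [0, 3.07], [-2.55, 2.55]. Speed limits (rad/s): [2.22, 2.22, 2.57, 3.14, 3.14, 3.14].

INTERFACE

Orientations are given as a rotation vector (axis times angle).
In Python, from workcell import r gives the robot as it stands.
- The arm moves only by the tool step_arm, never from a script. Its argument "targets" is one flat list of numbers, 7 for each row, row after row: the shift along the tool's x, y, z in mm, then the turn, a rotation vector about the tool's x, y, z in rad, then the closure in counts, from 0 (fully open) to 255 (shut). In form: [x, y, z, rx, ry, rz, gripper, x, y, z, rx, ry, rz, gripper, ...]. A call has 1 to 10 rows; each row shifts and turns the commanded pose from where the row before left it, along the tool's axes as they then stand; what a row does not reach is not made up. A row lasts 1/12 s, in which the tool goes at most 41.7 mm and 7.16 degrees, less where a joint would pass 70% of its speed; a pose out of reach is approached as far as the arm can. A call with a gripper value outside its range is refused whole. The fingers move at their own pace and stop on an object; "grip_force" is the grip in N (left out, the last holds). Time passes only in rows, so rows that do not move let the fingers close. It gives the time, the measured TCP pose, the force, the opening and the grip force at its end, in the units of the state.
- r.get_obs(): the state, without advancing time (a new reading comes with each control period).
- r.grab_frame(name): name is "scene" or "top" or "wrist"; returns (picture, depth): 384x512x3 uint8, red, green, blue; 384x512 float32, m along the optical axis (not along the pixel's ray), 0 where there is no reading.
- r.camera_info(name): a dict with "K" (3x3 intrinsics, pixels), "rvec" (rotation vector, rad) and "tvec" (3), from world to camera coordinates, as OpenCV has them. Camera axes: x right, y down, z forward; pixel columns grow to the right and rows downward; lengths in m; the calibration is good to about 2 mm. A picture is of the moment at which its call begins: read the wrist's pose just before it. camera_info takes no time and is no camera call; for the wrist camera it gives the pose at the moment of the call.
- r.finish_job(): hands the job in; it is judged then, once.
Trained networks look in the newest picture that a camera, given by its name, has taken for a name from the list of things; names that differ only in an ending like _2 or _b are one class to them, and where a whole thing is asked for, a point or a joint stands for the part that bears it (a point fixed in the world has none). Each returns a list of dicts, best first, with "score" (0 to 1); they miss things now and then, are a little off and sometimes report something else, mostly with a low value. They report only what shows in the picture. A call takes as long as a camera call.
- r.regions_of(camera, thing): "mask" (384x512 bool, what is visible of it).
- r.pinpoint(camera, thing): "location" ([x, y, z] in m, in world coordinates, good to about 4 mm: a listed point, or the origin of a listed thing).
The state is a dict: "time_s": time; "q": joint angles; "qvel": joint speeds; "joint_torque": joint torques, N m; "tool_pos": TCP position; "eef_rot": TCP orientation; "wrist_force": force on the tool from outside, world axes, zero at the start; "torque": the same for the moment, N m; "finger_gap": opening from 0.0 (shut) to 1.0 (fully open); "finger_force": force on a finger pad.
Only numpy, scipy, OpenCV 4.12 (cv2) and the standard library are available. Lean on these libraries where they do the work, as an engineer would, in place of code of your own. Each camera call takes 0.05 s, during which the arm holds its last target. There are 200 camera calls.

TASK

Put the drying wheel's controller back together: set the loose circuit board, face up and the right way round, on the four white snap posts in the open bay of the grey housing, keeping it level, and press it down evenly until all four have clicked and it sits fully home. Then slide the housing's cover all the way shut over it. Leave everything else on the bench where it is.

Things in the scene. Friction and masses are not known exactly. Their poses are not given: they have to be found in the camera images.
- board: Loose circuit board, 96 x 130 x 3 mm, dark green, face up on the bench left of the housing. Origin: centre of its underside; z out of its face. Set in the housing, its axes lie along the housing's. By its +y edge a grey terminal block (30 mm along x, 11 high, centre x -6, y 57); by its -y edge two black capacitors 15 mm high (x -10 and 8, y -53); a black transformer in the middle.
- board_grip (a point): Centre of the black transformer block amid the board, by which it is lifted: 36 mm along board x, 30 mm along y, 22 mm high; the point is 14 mm above the board's underside. Grip it along y (30 mm wide): 30 mm of bare board is free on both sides; a grey collar 34 mm along y, 3 mm high, runs round its foot. Board and block weigh 0.13 to 0.21 kg. Board axes.
- hole0 (a point): Board's near right hole, 10 mm wide, at board x -36, y -54 mm; point at the board's underside, 3 mm below its face. Belongs over post0. Place to press: the bare face 20 to 24 mm from the hole towards the board's middle along y (so for each hole); no part stands within 12 mm of there.
- hole1 (a point): Board's far right hole, 10 mm wide, at board x 36, y -54 mm; point at the board's underside. Belongs over post1.
- hole2 (a point): Board's near left hole, 10 mm wide, at board x -36, y 54 mm; point at the board's underside. Belongs over post2.
- hole3 (a point): Board's far left hole, 10 mm wide, at board x 22, y 54 mm; point at the board's underside. Belongs over post3. It lies off the rectangle of the others, so the board fits only one way round.
- housing: Fixed grey metal tray. Origin on the bench; x away from the robot, y left, turned up to 0.25 rad. It runs from y -178 to 153 mm, x -63 to 63 (dial on the front to x -77). Long walls with tracks 51.5 mm high, 104 mm apart. Left bay y 0 to 149 mm, open on top, with four white posts about x 0, y 76; its left end wall is 18 mm high. Right bay lies under the parked cover.
- post0 (a point): Near right snap post, white nylon; point: centre of its shoulder, 16 mm above the bench, where the board's underside rests when home. Above it a split sprung arrow head, pointed, 10 mm high, 13 mm wide at the barbs, goes up through the hole. A board laid on the four heads centres itself from 2 mm off and stays 7 to 8 mm above the shoulders until pressed. Housing axes.
- post1 (a point): Far right snap post, as post0. Each head takes about 8 N to squeeze through its hole, then clicks and holds the board down, with 1.5 mm of play. Pressing beside one post needs 10 to 15 N and may click its neighbour too; the middle of the board over 20 N. A pressed corner goes down 7 to 8 mm to its shoulder and stops there; the corners may be done one after another.
- post2 (a point): Near left snap post, as post0; point at its shoulder.
- post3 (a point): Far left snap post, as post0; point at its shoulder.
- cover_ridge (a point): Middle of the upright ridge on the right-hand (-y) edge of the flat grey sliding cover: 70 mm along housing x, 8 mm thick along y, foot 47 mm and top 60 mm above the bench; the point is 53.5 mm above the bench. The cover is 142 mm long along y. Push the ridge's right-hand face towards +y; the space behind it is free from 48 mm above the bench. Housing axes.
- cover (a joint): How far the cover has slid to the left (housing +y), m: 0 to 0.012 parked, 0.168 at its stop, where it covers the left bay. Stiff (about 4 N), stays where it is left. It passes 2.5 mm above the transformer of a board that is home; a board standing on the heads blocks it.
- oil_bottle: small white bottle with blue cap, 44 mm wide, 122 mm high, behind the housing; a bystander. Origin at the centre of its underside.
- cup: small pale cup, 62 mm wide, 48 mm high, behind the housing; a bystander. Origin at the centre of its underside.
- tape_roll: roll of masking tape lying flat, 93 mm wide, 24 mm high, right of the housing; a bystander. Origin at the centre of its underside.
- cork_block: cork sanding block, 48 x 78 x 28 mm, behind the board; a bystander. Origin at the centre of its underside.
- scissors: small scissors lying flat, 65 x 141 x 8 mm, near the front edge to the right; a bystander. Origin at the centre of its underside.
- pencil: pencil, 7 x 143 x 7 mm, lying in front of the housing, to the right; a bystander. Origin at the centre of its underside.

How it is judged:
On the way, in this order (a step that is already met when the one before it is completed fails the run):
1. the board is home on all four posts, the cover still open (z of hole0 in the frame of post0 below 0.0015 m and horizontal distance between hole0 and post0 below 0.003 m and z of hole1 in the frame of post1 below 0.0015 m and horizontal distance between hole1 and post1 below 0.003 m and z of hole2 in the frame of post2 below 0.0015 m and horizontal distance between hole2 and post2 below 0.003 m and z of hole3 in the frame of post3 below 0.0015 m and horizontal distance between hole3 and post3 below 0.003 m and value of joint cover below 0.05 m), for 0.2 s.
2. the cover is shut (value of joint cover above 0.164 m), for 0.1 s.
At the end, for the whole second after the job is handed in: The underside of the board at each of the four holes is within 1.5 mm of its post's shoulder in height and 3 mm sideways (all four clicked through), and the cover is within 4 mm of its stop (joint above 0.164 m) (z of hole0 in the frame of post0 below 0.0015 m and horizontal distance between hole0 and post0 below 0.003 m and z of hole1 in the frame of post1 below 0.0015 m and horizontal distance between hole1 and post1 below 0.003 m and z of hole2 in the frame of post2 below 0.0015 m and horizontal distance between hole2 and post2 below 0.003 m and z of hole3 in the frame of post3 below 0.0015 m and horizontal distance between hole3 and post3 below 0.003 m and value of joint cover above 0.164 m); the robot touches nothing.
It fails at once if the board is tipped or levered more than 0.25 rad (14 degrees) off level (angle between board's own z axis and vertical above 0.25 rad).
It fails at once if another thing on the bench is moved more than 30 mm (distance of any of oil_bottle, cup, tape_roll, cork_block, scissors, pencil from where it was at the start of the episode above 0.03 m).
It fails at once if the oil bottle is knocked over (angle between oil_bottle's own z axis and vertical above 0.4 rad).
It also fails if it takes over 64 s, if anything falls off the work surface, if the arm or the gripper's body presses on something with over 40 N, if the wrist force passes 120 N, or if a joint passes its speed limit or range.

## Working session

There is one attempt and no reset: what is moved stays moved. The work goes in short steps, Python scripts to look and compute and a tool call to move; the robot and the scene stay as the last step left them, time stands still between calls to the robot, and variables do not carry over. Pictures are saved under pics/ and viewed, at most 13 in all, crops included, and the job is handed in when it is done.

Besides the shell and the picture viewer there is one more tool, called after "Emit:" in YAML: its name, and indented under it one key for each argument. step_arm: Moves the arm, as the interface text tells. Its arguments: {"type":"object","properties":{"targets":{"type":"array"},"grip_force":{"type":"number"}},"required":["targets"]}

```bash
mkdir -p pics; ls; cat > h.py <<'E'
from workcell import r
import numpy as np, cv2
from scipy.spatial.transform import Rotation as R
def cam(n):
    c=r.camera_info(n); return np.array(c["K"]),R.from_rotvec(np.ravel(c["rvec"])).as_matrix(),np.ravel(c["tvec"])
def save(n,f):
    im,d=r.grab_frame(n); cv2.imwrite("pics/"+f,im[:,:,::-1]); return im,d
def pts(n,d,m):
    K,Rm,t=cam(n); v,u=np.nonzero(m&(d>0)); z=d[v,u]
    p=np.stack([(u-K[0,2])/K[0,0]*z,(v-K[1,2])/K[1,1]*z,z],1); return (p-t)@Rm
def pp(n,names):
    for k in names:
        print(n,k,[(np.round(o["location"],4).tolist(),round(o["score"],2)) for o in r.pinpoint(n,k)[:2]])
E
python3 - <<'E'
from h import *
im,d=save("top","top0.png")
pp("top",["board","board_grip","hole0","hole1","hole2","hole3","post0","post1","post2","post3","cover_ridge","housing"])
o=r.get_obs();print(o)
m=r.regions_of("top","board")[0]["mask"]; p=pts("top",d,m)
print(p.shape,p.min(0),p.max(0),cv2.minAreaRect((p[:,:2]*1000).astype(np.float32)))
E
```

```text
pics
top board [([0.4854, 0.3029, -0.0007], 0.95)]
top board_grip [([0.4883, 0.3053, 0.0145], 0.92), ([0.522, 0.0769, 0.016], 0.39)]
top hole0 [([0.5168, 0.3525, -0.0042], 0.98), ([0.4362, 0.2619, 0.002], 0.8)]
top hole1 [([0.5168, 0.3525, -0.0042], 0.98), ([0.4362, 0.2619, 0.002], 0.8)]
top hole2 [([0.5168, 0.3525, -0.0042], 0.98), ([0.4362, 0.2619, 0.002], 0.8)]
top hole3 [([0.5168, 0.3525, -0.0042], 0.98), ([0.4362, 0.2619, 0.002], 0.8)]
top post0 [([0.5212, 0.0761, 0.015], 0.83), ([0.5068, -0.0351, 0.0158], 0.8)]
top post1 [([0.5212, 0.0761, 0.015], 0.83), ([0.5068, -0.0351, 0.0158], 0.8)]
top post2 [([0.5212, 0.0761, 0.015], 0.83), ([0.5068, -0.0351, 0.0158], 0.8)]
top post3 [([0.5212, 0.0761, 0.015], 0.83), ([0.5068, -0.0351, 0.0158], 0.8)]
top cover_ridge [([0.5266, -0.2105, 0.0548], 0.86), ([0.3661, -0.15, 0.003], 0.23)]
top housing [([0.5408, -0.0585, 0.0047], 0.77), ([0.3671, -0.1519, 0.0005], 0.29)]
{'time_s': 0.65, 'q': array([ 1.22639769e+00,  2.99857964e-01,  1.52094932e+00,  8.00245167e-06,
        1.32070214e+00, -6.65938859e-02]), 'qvel': array([-0.00048554,  0.00018502,  0.00018145,  0.00137521, -0.00106647,
        0.00096116]), 'joint_torque': array([ 2.56398762e-04, -5.31535757e+01, -3.52852535e+01,  7.07726274e-02,
        2.14207621e-02, -6.77719572e-05]), 'tool_pos': array([0.15083618, 0.52892375, 0.21649011]), 'eef_rot': array([4.34974583e-01, 3.11132488e+00, 1.30471005e-04]), 'wrist_force': array([ 0.48734831,  0.37965816, -0.35635379]), 'torque': array([-0.03267191,  0.016157  , -0.03082305]), 'finger_force': 0.0, 'finger_gap': 1.0007050704124327}
(1541, 3) [ 0.42399579  0.23126915 -0.00468623] [0.54335015 0.37742954 0.03396446] ((484.38653564453125, 304.6322937011719), (136.10763549804688, 96.66331481933594), 76.97319793701172)
```

View pics/top0.png

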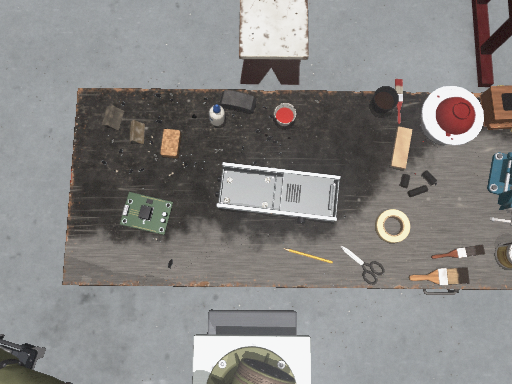

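Top view: board at about (147,212), terminal block on the left (+y), capacitors on the right, so it is roughly aligned with the housing at (280,190). I'll go above the board.

Emit:
step_arm:
  targets: [-38.5, -12.4, 0, 0, 0, 0, 0, -38.5, -12.4, 0, 0, 0, 0, 0, -38.5, -12.4, 0, 0, 0, 0, 0, -38.5, -12.4, 0, 0, 0, 0, 0, -38.5, -12.4, 0, 0, 0, 0, 0, -38.5, -12.4, 0, 0, 0, 0, 0, -38.5, -12.4, 0, 0, 0, 0, 0, -38.5, -12.4, 0, 0, 0, 0, 0, -38.5, -12.4, 0, 0, 0, 0, 0, -38.5, -12.4, 0, 0, 0, 0, 0]

```text
time_s: 1.53
tool_pos: [0.4886, 0.3026, 0.2166]
eef_rot: [0.435, 3.111, 0.0]
wrist_force: [0.2, 1.0, 0.0]
finger_gap: 1.001
finger_force: 0.0
```

```bash
cat >> h.py <<'E'
def to(x,y,z,yaw=None):
    "print tool-frame shift in mm to reach world x,y,z and rz turn to bring tool y axis to housing-style yaw (y axis=(-sin,cos))"
    o=r.get_obs(); T=R.from_rotvec(o["eef_rot"]); s=T.inv().apply(np.array([x,y,z])-o["tool_pos"])*1000
    m=T.as_matrix(); ty=np.arctan2(-m[0,1],m[1,1]); 
    print("shift",np.round(s,1),"tool yaw",round(ty,4),"rz",None if yaw is None else round(-(yaw-ty),4),"tilt",np.round(m[:2,2],4))
def allp(n,k): 
    a=r.pinpoint(n,k); print(n,k); 
    for o in a: print("  ",np.round(o["location"],4).tolist(),round(o["score"],2))
    return a
E
python3 - <<'E'
from h import *
o=r.get_obs();print(o["time_s"],o["tool_pos"],o["eef_rot"])
im,d=save("wrist","w1.png")
for k in ["board","board_grip","hole0"]: allp("wrist",k)
K,Rm,t=cam("wrist");print("campos",-Rm.T@t, "axis",Rm[2])
E
```

```text
1.5333 [0.48855057 0.30259877 0.21658762] [4.35077791e-01 3.11110552e+00 3.11771324e-04]
wrist board
   [0.4832, 0.3021, 0.0001] 0.73
wrist board_grip
   [0.4851, 0.3084, 0.0151] 0.71
   [0.5797, 0.0701, 0.0182] 0.37
wrist hole0
   [0.5066, 0.2445, -0.0003] 0.8
   [0.5163, 0.3549, -0.0002] 0.77
   [0.4598, 0.3648, -0.0039] 0.68
   [0.4414, 0.2595, -0.0028] 0.56
campos [0.4177234  0.32342589 0.38427327] axis [ 0.24058571 -0.067957   -0.96824602]
```

View pics/w1.png

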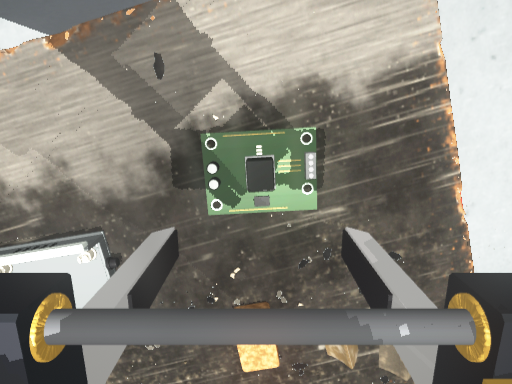

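```bash
cat >> h.py <<'E'
def proj(n,P):
    K,Rm,t=cam(n); return cv2.projectPoints(np.array(P,float),cv2.Rodrigues(Rm)[0],t,K,None)[0].reshape(-1,2)
def ray(n,uv,z):
    K,Rm,t=cam(n); c=-Rm.T@t; v=np.c_[(np.array(uv)-K[[0,1],2])/K[[0,1],[0,1]],np.ones(len(uv))]@Rm
    return c+v*((z-c[2])/v[:,2])[:,None]
H=np.array([[-36,-54],[36,-54],[-36,54],[22,54]])/1000.
def fit(M,P):
    "2D rigid fit P=R M+t"
    mc,pc=M.mean(0),P.mean(0); A=(M-mc).T@(P-pc); a=np.arctan2(A[0,1]-A[1,0],A[0,0]+A[1,1])
    Q=np.array([[np.cos(a),-np.sin(a)],[np.sin(a),np.cos(a)]]); return a,pc-Q@mc,Q,P-(M-mc)@Q.T-pc
def blob(im,uv,rad=9,thr=170):
    out=[]
    for u,v in uv:
        for _ in range(3):
            y,x=np.mgrid[:384,:512]; m=((x-u)**2+(y-v)**2<rad**2)&(im.min(2)>thr)
            u,v=x[m].mean(),y[m].mean()
        out.append((u,v))
    return np.array(out)
E
python3 - <<'E'
from h import *
im=cv2.imread("pics/w1.png")[:,:,::-1]
uv=blob(im,[(210,144),(216,204),(306,139),(306,188)],9,150);print(uv)
P=ray("wrist",uv,0.003)[:,:2]; a,t,Q,e=fit(H,P);print("yaw",a,"t",t,"res",e*1000)
im2,d=r.grab_frame("wrist")
m=r.regions_of("wrist","board")[0]["mask"]; p=pts("wrist",d,m); q=(p[:,:2]-t)@Q
print("board ext",q.min(0),q.max(0))
k=p[:,2]>0.019; b=q[k&(abs(q[:,0])<.03)&(abs(q[:,1])<.03)]; print("block",len(b),b.min(0),b.max(0),p[k,2].max())
to(t[0],t[1],.216,a)
E
```

```text
[[210.39473684 142.71052632]
 [216.43037975 204.73417722]
 [306.01351351 137.67567568]
 [306.0755814  193.        ]]
yaw -0.2438749274694167 t [0.48375809 0.30503586] res [[-0.89913573 -0.30054571]
 [ 0.40901696  1.39720011]
 [-2.73583938  0.14609698]
 [ 3.22595815 -1.24275137]]
board ext [-0.04985434 -0.06670678] [0.04944035 0.066655  ]
block 889 [-0.01898217 -0.01477935] [0.01770991 0.01549162] 0.027555658328984257
shift [ 2.6 -0.4  0.4] tool yaw -0.277 rz -0.0331 tilt [-0.0003  0.    ]
```

Emit:
step_arm:
  targets: [2.8, -0.4, 0, 0, 0, -0.04, 125, 0, 0, 38, 0, 0, 0, 125, 0, 0, 38, 0, 0, 0, 125, 0, 0, 38, 0, 0, 0, 125, 0, 0, 38, 0, 0, 0, 125, 0, 0, 25, 0, 0, 0, 125, 0, 0, 0, 0, 0, 0, 125]
  grip_force: 25

```text
time_s: 2.42
tool_pos: [0.4809, 0.3042, 0.0347]
eef_rot: [-0.369, -3.113, 0.007]
wrist_force: [-0.3, -0.1, -0.6]
finger_gap: 0.543
finger_force: 0.0
```

```bash
python3 - <<'E'
from h import *
o=r.get_obs();print(o["time_s"],o["tool_pos"],o["finger_gap"])
to(.4835,.305,.019,-.235)
save("wrist","w2.png")
E
```

```text
2.4167 [0.48092616 0.3041874  0.03471613] 0.5426738677045444
shift [-2.4  1.5 15.7] tool yaw -0.2359 rz -0.0009 tilt [-0.0069 -0.0037]
```

View pics/w2.png

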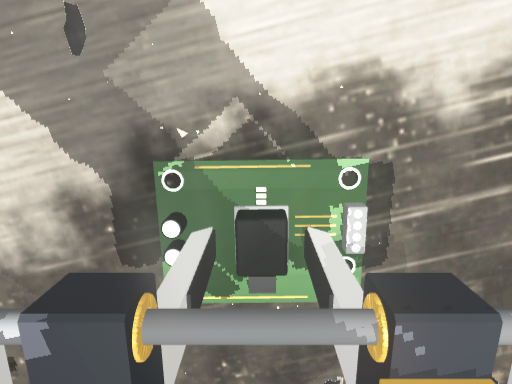

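View: jaws straddle the transformer (235–290, 207–276), hole0 at (172,181), hole2 at (349,178).

```bash
python3 - <<'E'
from h import *
im=cv2.imread("pics/w2.png")[:,:,::-1]
uv=blob(im,[(172,181),(349,178)],15,150);print(uv)
P=ray("wrist",uv,0.003)[:,:2]; a,t,Q,e=fit(H[[0,2]],P);print("yaw",a,"t",t,"res",e*1000)
to(*t,.019,a)
E
```

```text
[[170.8699187  178.        ]
 [348.71686747 172.13554217]]
yaw -0.20109729481910213 t [0.48384522 0.30580465] res [[-0.18287531 -0.89709547]
 [ 0.18287531  0.89709547]]
shift [-1.2  1.3 19. ] tool yaw -0.2362 rz -0.0351 tilt [-0.0036 -0.0019]
```

Emit:
step_arm:
  targets: [-0.7, 0.6, 10, 0, 0, -0.017, 125, 0, 0, 9.5, 0, 0, 0, 125, 0, 0, 0, 0, 0, 0, 125, 0, 0, 0, 0, 0, 0, 170, 0, 0, 0, 0, 0, 0, 255, 0, 0, 0, 0, 0, 0, 255, 0, 0, 0, 0, 0, 0, 255, 0, 0, 0, 0, 0, 0, 255]
  grip_force: 25

```text
time_s: 3.13
tool_pos: [0.4854, 0.305, 0.0206]
eef_rot: [0.346, 3.122, 0.001]
wrist_force: [-1.0, -1.6, 4.9]
finger_gap: 0.321
finger_force: 25.0
```

```bash
python3 - <<'E'
from h import *
o=r.get_obs();print(o["time_s"],o["tool_pos"],o["finger_gap"],o["finger_force"],o["wrist_force"])
to(.4835,.305,.019,-.235)
E
```

```text
3.1333 [0.48540355 0.30498643 0.02062013] 0.3212618906277926 25.001425445079803 [-0.9933081  -1.55913359  4.92168634]
shift [ 1.9 -0.4  1.6] tool yaw -0.2209 rz 0.0141 tilt [0.0008 0.0004]
```

Emit:
step_arm:
  targets: [0, 0, -10, 0, 0, 0, 255, 0, 0, -20, 0, 0, 0, 255, 0, 0, -30, 0, 0, 0, 255, 0, 0, -30, 0, 0, 0, 255, 0, 0, -30, 0, 0, 0, 255, 0, 0, -10, 0, 0, 0, 255, 0, 0, 0, 0, 0, 0, 255, 0, 0, 0, 0, 0, 0, 255]

```text
time_s: 3.8
tool_pos: [0.4848, 0.3047, 0.1491]
eef_rot: [-0.346, -3.122, 0.001]
wrist_force: [0.1, -0.3, -1.1]
finger_gap: 0.32
finger_force: 25.0
```

```bash
python3 - <<'E'
from h import *
o=r.get_obs();print(o["time_s"],o["tool_pos"],o["finger_gap"],o["finger_force"],o["wrist_force"])
save("top","t3.png"); a=allp("top","post0");allp("top","cover_ridge")
save("scene","s3.png"); allp("scene","post0")
im,d=save("wrist","w3.png"); allp("wrist","post0");
b=cv2.imread("pics/t3.png")[150:240,110:350]; s=cv2.imread("pics/s3.png"); w=cv2.imread("pics/w3.png")
out=np.zeros((600,800,3),np.uint8); out[:300]=cv2.resize(b,(800,300)); out[300:,:400]=cv2.resize(s,(400,300)); out[300:,400:]=cv2.resize(w,(400,300))
cv2.imwrite("pics/m3.png",out)
E
```

```text
3.8 [0.4847802  0.30470051 0.14913317] 0.3197732355059934 24.99966949224472 [ 0.14312107 -0.28927983 -1.06857754]
top post0
   [0.5829, 0.0707, 0.0163] 0.96
   [0.5221, 0.0759, 0.0168] 0.9
   [0.5095, -0.0353, 0.0155] 0.71
   [0.5848, -0.0394, 0.0183] 0.58
top cover_ridge
   [0.5297, -0.2116, 0.0513] 0.7
scene post0
   [0.5818, 0.068, 0.016] 0.94
   [0.5094, -0.0339, 0.0165] 0.89
   [0.5869, -0.0408, 0.0203] 0.61
wrist post0
```

View pics/m3.png

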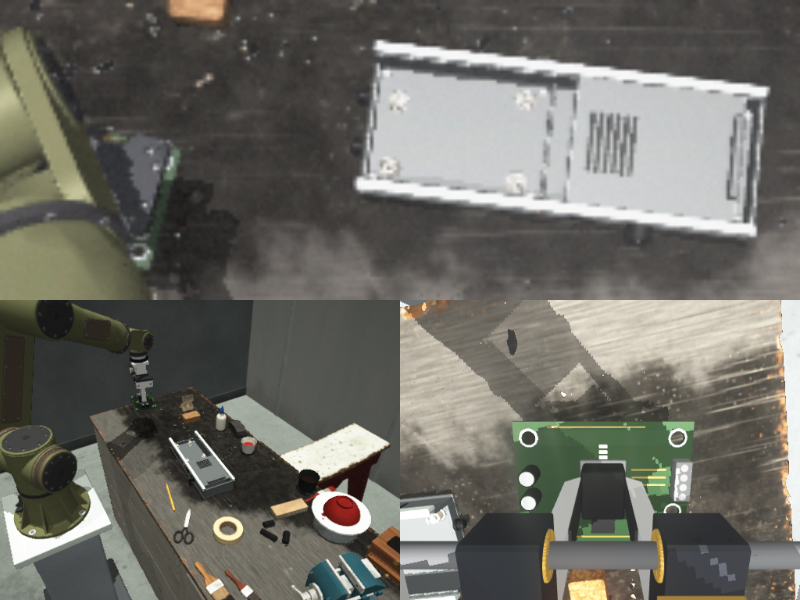

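Board is held level; posts are visible in the bay (top crop around 390–525, 100–185). Next I fit the posts and the board pose in the hand.

```bash
python3 - <<'E'
from h import *
P=np.array([[.5095,-.0350],[.5855,-.040],[.5216,.076],[.5825,.0700]])
a,t,Q,e=fit(H,P);print("bay yaw",a,"t",t,"res",e*1000)
im=cv2.imread("pics/w3.png")[:,:,::-1]
# refine hole centres in the picture: dark inside white ring via Hough
g=cv2.cvtColor(im,cv2.COLOR_RGB2GRAY)
c=cv2.HoughCircles(g,cv2.HOUGH_GRADIENT_ALT,1,20,param1=150,param2=.6,minRadius=6,maxRadius=18);print(c)
o=r.get_obs(); print(proj("wrist",[np.r_[ (R.from_rotvec(o["eef_rot"]).apply([0,0,0])+o["tool_pos"])]]))
to(*t,.149,a)
E
python3 - <<'E'
import cv2
im=cv2.imread("pics/w3.png")[140:290,100:420]; cv2.imwrite("pics/w3c.png",cv2.resize(im,None,fx=2.5,fy=2.5,interpolation=cv2.INTER_CUBIC))
E
```

```text
bay yaw -0.09836931614083377 t [0.55325808 0.01740626] res [[-2.62873637 -2.20290478]
 [ 1.71933762 -0.13173097]
 [-1.13549709  1.3192062 ]
 [ 2.04489585  1.01542955]]
[[[355.       176.        10.848946]
  [164.       177.        10.853552]
  [ 64.        84.        13.390863]
  [477.       111.        14.103498]
  [477.        77.        12.111778]
  [218.       245.        13.808766]
  [348.       270.         9.584652]
  [161.       229.         9.599923]
  [164.       260.         9.106305]
  [ 90.       202.        10.170554]]]
[[259.35863601 250.16182691]]
shift [-1.297e+02 -2.654e+02  2.000e-01] tool yaw -0.2208 rz -0.1224 tilt [-0.0012 -0.0007]
```

View pics/w3c.png

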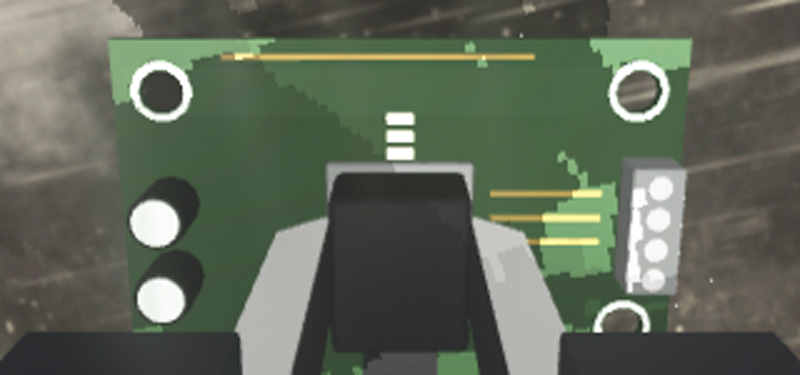

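Crop shows hole0 (164,177), hole2 (355,176) and hole3 (348,270) clearly.

```bash
cat >> h.py <<'E'
def held(uv,idx,dz=.0176):
    o=r.get_obs(); T=R.from_rotvec(o["eef_rot"]).as_matrix(); ty=np.arctan2(-T[0,1],T[1,1])
    P=ray("wrist",uv,o["tool_pos"][2]-dz)[:,:2]; a,t,Q,e=fit(H[idx],P)
    print("board yaw",a,"rel yaw",a-ty,"board centre",t,"tcp offset in board frame mm",(o["tool_pos"][:2]-t)@Q*1000,"res",np.round(e*1000,2)); return a,t
E
python3 - <<'E'
from h import *
held([(164,177),(355,176),(348,269.5)],[0,2,3])
held([(164,177),(355,176)],[0,2])
E
```

```text
board yaw -0.21507921746167685 rel yaw 0.005724141710722275 board centre [0.48361924 0.30510496] tcp offset in board frame mm [ 1.301937   -0.07426813] res [[ 0.2   0.17]
 [ 0.09  0.08]
 [-0.29 -0.25]]
board yaw -0.21424044637311593 rel yaw 0.006562912799283199 board centre [0.48377295 0.3052575 ] tcp offset in board frame mm [ 1.18411166 -0.25709381] res [[ 0.01  0.06]
 [-0.01 -0.06]]
```

Emit:
step_arm:
  targets: [-15, -9.5, -10, 0, 0, 0, 255, -22.5, -14, -15, 0, 0, 0, 255, -30, -19, -15, 0, 0, 0, 255, -22, -14, -10, 0, 0, 0, 255, 0, 0, 0, 0, 0, -0.039, 255, 0, 0, 0, 0, 0, -0.039, 255, 0, 0, 0, 0, 0, -0.039, 255, 0, 0, 0, 0, 0, 0, 255, 0, 0, 0, 0, 0, 0, 255]

```text
time_s: 4.9
tool_pos: [0.56, 0.2302, 0.1996]
eef_rot: [-0.165, -3.137, 0.0]
wrist_force: [-0.9, -0.2, -2.1]
finger_gap: 0.317
finger_force: 25.0
```

```bash
python3 - <<'E'
from h import *
o=r.get_obs();print(o["time_s"],o["tool_pos"])
im,d=save("wrist","w4.png"); a=allp("wrist","post0")
if a: print(proj("wrist",[x["location"] for x in a]))
to(.5532,.0174,.2,-.104)
E
```

```text
4.9 [0.55995951 0.23015462 0.19958168]
wrist post0
   [0.5851, -0.0392, 0.0175] 0.93
   [0.579, 0.0707, 0.0183] 0.88
   [0.5127, -0.0323, 0.019] 0.82
   [0.5234, 0.0772, 0.0162] 0.57
[[ 19.92014767 228.63085849]
 [116.00304176 213.7780876 ]
 [  5.88887379 163.62251767]
 [111.80883745 162.57236289]]
shift [-1.560e+01 -2.124e+02 -2.000e-01] tool yaw -0.1048 rz -0.0008 tilt [-0.0003 -0.0001]
```

View pics/w4.png

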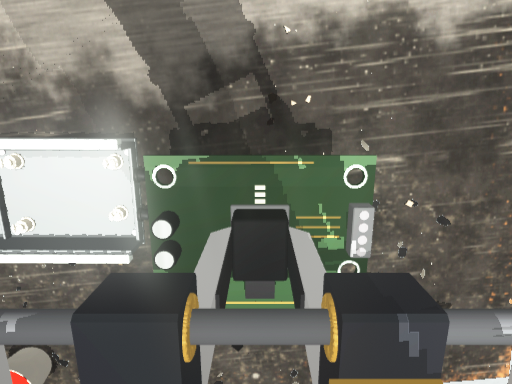

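Posts at about (14,161), (115,162), (119,213), (23,226). Enlarging for exact tips.

```bash
python3 - <<'E'
import cv2
im=cv2.imread("pics/w4.png")[140:250,0:145]; cv2.imwrite("pics/w4c.png",cv2.resize(im,None,fx=5,fy=5,interpolation=cv2.INTER_NEAREST))
E
```

```text
(no output)
```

View pics/w4c.png

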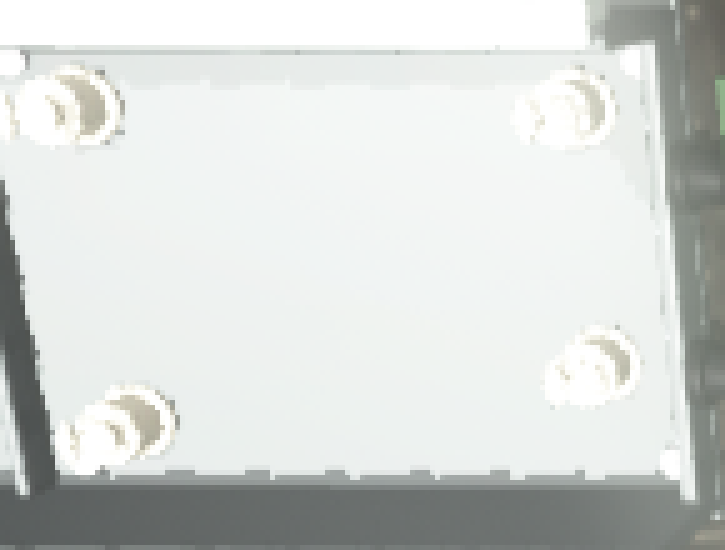

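```bash
python3 - <<'E'
from h import *
from scipy.optimize import least_squares
off=np.array([0,140])
ring=np.array([[95,105],[150,418],[583,108],[605,360]])/5+off
tip=np.array([[8,114],[65,447],[524,121],[553,386]])/5+off
barb=np.array([[40,112],[95,437],[546,116],[576,379]])/5+off
def mdl(p,z):
    c,s=np.cos(p[2]),np.sin(p[2]); return np.c_[H@np.array([[c,s],[-s,c]])+p[:2],np.full(4,z)]
f=lambda p:np.r_[(proj("wrist",mdl(p,p[3]))-ring).ravel(),(proj("wrist",mdl(p,p[4]))-barb).ravel(),(proj("wrist",mdl(p,.026))-tip).ravel()]
q=least_squares(f,[.553,.017,-.1,.002,.02]);print(q.x,np.round(q.fun.reshape(-1,2),1).tolist())
for nm,uv,z in (("tip",tip,.026),("barb",barb,.0195)):
    a,t,Q,e=fit(H,ray("wrist",uv,z)[:,:2]);print(nm,a,t,np.round(e*1000,1).tolist())
held([(163.5,176.5),(355.3,176.5)],[0,2])
g=cv2.cvtColor(cv2.imread("pics/w4.png"),cv2.COLOR_BGR2GRAY)
c=cv2.HoughCircles(g,cv2.HOUGH_GRADIENT_ALT,1,20,param1=150,param2=.6,minRadius=6,maxRadius=18);print(c[0,:4])
E
```

```text
[ 5.53710967e-01  1.73318348e-02 -1.10214875e-01 -3.43409210e-04
  1.64909258e-02] [[-0.5, -0.6], [-0.7, -1.3], [-0.3, -0.6], [0.4, -0.7], [-0.6, 0.2], [0.2, -0.3], [0.5, 0.1], [0.1, -0.1], [-1.0, 1.2], [0.1, 0.6], [0.9, 0.4], [1.0, 1.1]]
tip -0.11314042811382696 [0.55278224 0.01729406] [[-0.0, 1.3], [0.4, 0.2], [0.2, -0.9], [-0.6, -0.7]]
barb -0.11135149280228836 [0.55322232 0.0191612 ] [[0.2, 1.2], [0.0, 0.3], [-0.0, -1.0], [-0.2, -0.5]]
board yaw -0.10375688434340545 rel yaw 0.001079380269904201 board centre [0.55880555 0.23039487] tcp offset in board frame mm [ 1.15712327 -0.02243999] res [[-0.02 -0.16]
 [ 0.02  0.16]]
[[164.       176.        10.823786]
 [355.       176.        10.899776]
 [164.       260.        10.55609 ]
 [365.       216.        11.776955]]
```

Emit:
step_arm:
  targets: [-1.2, -15, 0, 0, 0, 0.006, 255, -2.2, -27.5, 0, 0, 0, 0, 255, -3, -38, 0, 0, 0, 0, 255, -3, -38, 0, 0, 0, 0, 255, -3, -38, 0, 0, 0, 0, 255, -2.4, -30, 0, 0, 0, 0, 255, -1.5, -18, 0, 0, 0, 0, 255, -0.6, -7.8, 0, 0, 0, 0, 255, 0, 0, 0, 0, 0, 0, 255, 0, 0, 0, 0, 0, 0, 255]

```text
time_s: 5.83
tool_pos: [0.5536, 0.0176, 0.2]
eef_rot: [0.173, 3.137, 0.0]
wrist_force: [-0.5, -0.6, -1.3]
finger_gap: 0.322
finger_force: 25.0
```

```bash
python3 - <<'E'
from h import *
o=r.get_obs();print(o["time_s"],o["tool_pos"])
to(.5546,.0173,.054,-.111)
E
```

```text
5.8333 [0.55363344 0.01756211 0.19999733]
shift [ -1.   -0.2 146. ] tool yaw -0.1105 rz 0.0005 tilt [0.0001 0.0002]
```

Emit:
step_arm:
  targets: [-1, -0.2, 15, 0, 0, 0, 255, 0, 0, 28, 0, 0, 0, 255, 0, 0, 35, 0, 0, 0, 255, 0, 0, 35, 0, 0, 0, 255, 0, 0, 20, 0, 0, 0, 255, 0, 0, 10, 0, 0, 0, 255, 0, 0, 3, 0, 0, 0, 255, 0, 0, 0, 0, 0, 0, 255, 0, 0, 0, 0, 0, 0, 255]

```text
time_s: 6.58
tool_pos: [0.5555, 0.0174, 0.0554]
eef_rot: [0.171, 3.135, 0.0]
wrist_force: [-0.5, -0.2, -1.2]
finger_gap: 0.321
finger_force: 25.0
```

```bash
python3 - <<'E'
from h import *
o=r.get_obs();print(o["time_s"],o["tool_pos"],o["wrist_force"])
to(.5546,.0173,.054,-.111)
save("wrist","w5.png")
im=cv2.imread("pics/w5.png")[120:330,100:420]; cv2.imwrite("pics/w5c.png",cv2.resize(im,None,fx=2.5,fy=2.5,interpolation=cv2.INTER_CUBIC))
E
```

```text
6.5833 [0.55546541 0.01738044 0.05537947] [-0.46540198 -0.15949951 -1.17093173]
shift [ 0.9 -0.2  1.4] tool yaw -0.1093 rz 0.0017 tilt [ 0.0021 -0.0001]
```

View pics/w5c.png

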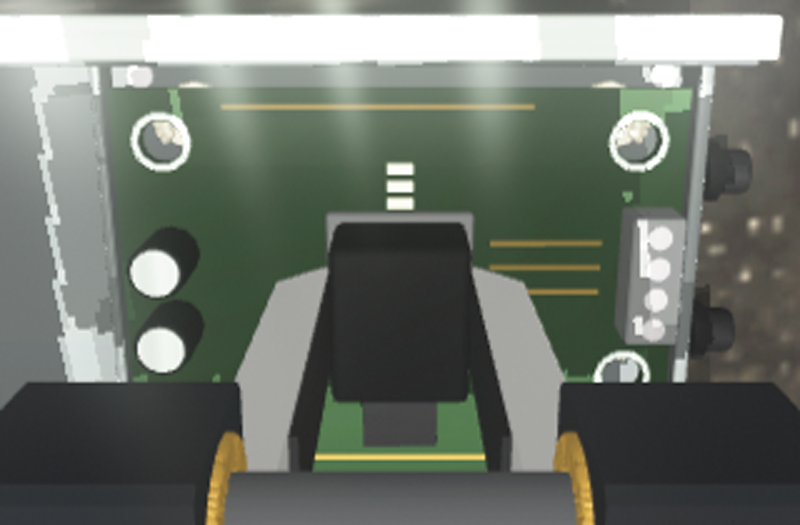

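Post tips show through the holes: hole0 ring (161,142) with tip near (167,130), hole2 ring (638,140) with tip near (633,130), in crop pixels. I compare these with the parallax expected if aligned.

```bash
python3 - <<'E'
from h import *
o=r.get_obs();z=o["tool_pos"][2]
g=cv2.cvtColor(cv2.imread("pics/w5.png"),cv2.COLOR_BGR2GRAY)
uv=np.array([(161,142),(638,140),(622,374)])/2.5+[100,120]
c=cv2.HoughCircles(g,cv2.HOUGH_GRADIENT_ALT,1,20,param1=150,param2=.6,minRadius=6,maxRadius=18);print(c[0,:6] if c is not None else 0)
a,t=held(uv,[0,2,3])
h=ray("wrist",uv,z-.0176)
low=h.copy(); low[:,2]=.026
print("expected tip crop px",(proj("wrist",low)-[100,120])*2.5,"mm/px crop",np.linalg.norm(h[1]-h[0])/np.linalg.norm(uv[1]-uv[0])*1000/2.5)
print("tips->",(ray("wrist",np.array([(167,130),(633,130)])/2.5+[100,120],.026)-low[:2])*1000)
E
python3 - <<'E'
import cv2,numpy as np
im=cv2.imread("pics/w5.png")
cs=[im[y-14:y+14,x-14:x+14] for x,y in ((164,176),(355,176),(349,269))]
cv2.imwrite("pics/w5d.png",cv2.resize(np.hstack(cs),None,fx=9,fy=9,interpolation=cv2.INTER_NEAREST))
E
```

```text
[[355.       176.        10.655263]
 [164.       176.        10.884086]
 [236.       291.        11.87611 ]
 [164.       260.        10.815032]
 [161.       230.        11.20281 ]
 [ 87.        26.        11.471539]]
board yaw -0.10395143185218131 rel yaw 0.005521562855600209 board centre [0.55433253 0.01776037] tcp offset in board frame mm [ 1.20834298 -0.40201166] res [[ 0.05  0.17]
 [ 0.04 -0.12]
 [-0.09 -0.05]]
expected tip crop px [[174.63082634 132.50405836]
 [624.1773788  130.6205192 ]
 [609.97783653 352.71141798]] mm/px crop 0.22580365179842513
tips-> [[-7.97180956e-01 -1.70871429e+00 -3.46944695e-15]
 [ 7.79387831e-02  2.10800975e+00 -3.46944695e-15]]
```

View pics/w5d.png

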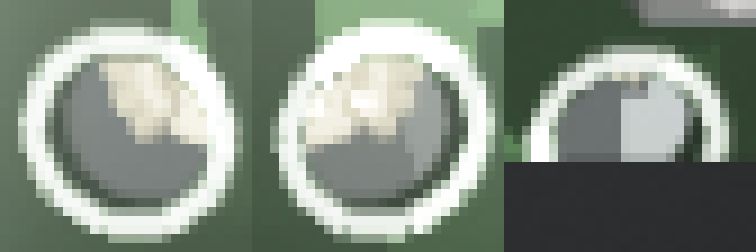

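Emit:
step_arm:
  targets: [0, 0, 3, 0, 0, 0, 255, 0, 0, 3, 0, 0, 0, 255, 0, 0, 2, 0, 0, 0, 255, 0, 0, 1.5, 0, 0, 0, 255, 0, 0, 0, 0, 0, 0, 255, 0, 0, 0, 0, 0, 0, 255]

```text
time_s: 7.13
tool_pos: [0.5547, 0.0171, 0.0445]
eef_rot: [-0.172, -3.137, -0.0]
wrist_force: [0.1, 2.1, -2.0]
finger_gap: 0.315
finger_force: 25.0
```

Emit:
step_arm:
  targets: [0, 0, 1, 0, 0, 0, 255, 0, 0, 1, 0, 0, 0, 255, 0, 0, 0, 0, 0, 0, 255]
  grip_force: 50

```text
time_s: 7.38
tool_pos: [0.555, 0.0174, 0.0431]
eef_rot: [0.172, 3.136, 0.001]
wrist_force: [-1.4, 6.3, 6.2]
finger_gap: 0.312
finger_force: 50.0
```

Emit:
step_arm:
  targets: [0, 0.7, 0, 0, 0, 0, 255, 0, 0, 0.7, 0, 0, 0, 255, 0, 0, 0.7, 0, 0, 0, 255, 0, 0, 0, 0, 0, 0, 255]

```text
time_s: 7.72
tool_pos: [0.5552, 0.0178, 0.0425]
eef_rot: [0.172, 3.135, 0.0]
wrist_force: [-5.8, 2.0, 16.2]
finger_gap: 0.315
finger_force: 50.0
```

Emit:
step_arm:
  targets: [0.6, 0.2, 0, 0, 0, 0, 255, 0, 0, 0.7, 0, 0, 0, 255, 0, 0, 0.7, 0, 0, 0, 255, 0, 0, 0, 0, 0, 0, 255]

```text
time_s: 8.05
tool_pos: [0.5551, 0.0178, 0.0411]
eef_rot: [0.172, 3.134, -0.0]
wrist_force: [-4.3, 1.9, 4.5]
finger_gap: 0.316
finger_force: 50.0
```

Force dropped, so some heads have passed; I keep pressing gently.

Emit:
step_arm:
  targets: [0.5, 0, 0.7, 0, 0, 0, 255, 0, 0, 0.7, 0, 0, 0, 255, 0, 0, 0.7, 0, 0, 0, 255, 0, 0, 0, 0, 0, 0, 255]

```text
time_s: 8.38
tool_pos: [0.5532, 0.0179, 0.037]
eef_rot: [-0.172, -3.136, 0.0]
wrist_force: [-0.6, 0.3, -1.3]
finger_gap: 0.318
finger_force: 50.0
```

Emit:
step_arm:
  targets: [0, 0, 0.7, 0, 0, 0, 255, 0, 0, 0.7, 0, 0, 0, 255, 0, 0, 0, 0, 0, 0, 255]

```text
time_s: 8.63
tool_pos: [0.5533, 0.0179, 0.0366]
eef_rot: [-0.172, -3.136, 0.0]
wrist_force: [-6.4, -0.1, 8.8]
finger_gap: 0.313
finger_force: 50.0
```

Emit:
step_arm:
  targets: [0, 0, 0.7, 0, 0, 0, 255, 0, 0, 0.5, 0, 0, 0, 255, 0, 0, 0, 0, 0, 0, 255]

```text
time_s: 8.88
tool_pos: [0.5533, 0.0179, 0.0365]
eef_rot: [-0.172, -3.136, 0.0]
wrist_force: [-14.5, -0.7, 23.7]
finger_gap: 0.314
finger_force: 50.0
```

Emit:
step_arm:
  targets: [0, 0, -1, 0, 0, 0, 130, 0, 0, 0, 0, 0, 0, 130, 0, 0, 0, 0, 0, 0, 130, 0, 0, 0, 0, 0, 0, 130, 0, 0, -10, 0, 0, 0, 130, 0, 0, -30, 0, 0, 0, 130, 0, 0, -35, 0, 0, 0, 130, 0, 0, -30, 0, 0, 0, 130, 0, 0, 0, 0, 0, 0, 130, 0, 0, 0, 0, 0, 0, 130]
  grip_force: 20

```text
time_s: 9.72
tool_pos: [0.5543, 0.018, 0.1429]
eef_rot: [0.172, 3.133, 0.0]
wrist_force: [0.0, -0.2, -0.6]
finger_gap: 0.491
finger_force: 0.0
```

```bash
python3 - <<'E'
from h import *
o=r.get_obs();print(o["time_s"],o["tool_pos"],o["finger_gap"])
im,d=save("wrist","w6.png"); m=r.regions_of("wrist","board")
p=pts("wrist",d,m[0]["mask"]); a,t=-.105,np.array([.5534,.0175]); c,s=np.cos(a),np.sin(a); Q=np.array([[c,-s],[s,c]])
q=(p[:,:2]-t)@Q
k=(p[:,2]<.032)&(p[:,2]>.005)&(abs(q[:,0])<.046)&(abs(q[:,1])<.063)&((abs(q[:,0])>.026)|((abs(q[:,1])>.022)&(abs(q[:,1])<.04)))
A=np.c_[q[k],np.ones(k.sum())]; z=p[k,2]
w=np.linalg.lstsq(A,z,rcond=None)[0]; g=abs(A@w-z)<.002; w=np.linalg.lstsq(A[g],z[g],rcond=None)[0]
print(k.sum(),g.sum(),w,"face z at holes mm",(np.c_[H,np.ones(4)]@w)*1000)
top=(abs(q[:,0])<.014)&(abs(q[:,1])<.012); print("block top",np.median(p[top,2]))
for n in ["hole0","post0","board","board_grip"]: allp("wrist",n)
E
```

```text
9.7167 [0.55432493 0.01796721 0.14293224] 0.49118211226224223Traceback (most recent call last):
  File "<stdin>", line 4, in <module>
IndexError: list index out of range
```

View pics/w6.png

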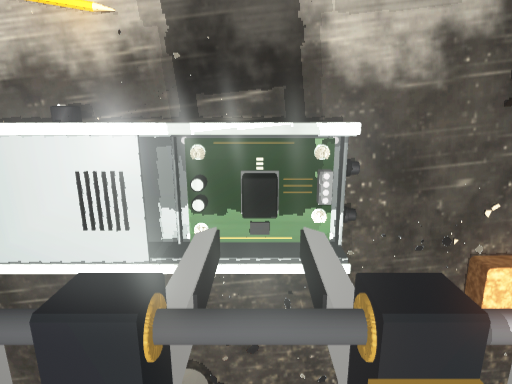

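All four white heads show through the holes ((198,152), (322,152), (319,215), (201,229)). Depth check of the board plane next.

```bash
cat >> h.py <<'E'
def plane(a=-.105,t=(.5534,.0175)):
    im,d=r.grab_frame("wrist"); p=pts("wrist",d,np.ones_like(d,bool)); c,s=np.cos(a),np.sin(a); Q=np.array([[c,-s],[s,c]])
    q=(p[:,:2]-np.array(t))@Q; ok=(p[:,2]<.034)&(p[:,2]>.010)
    for i,(hx,hy) in enumerate(H):
        for off in (.022,):
            m=ok&(np.hypot(q[:,0]-hx*(.8 if abs(hx)>.03 else 1),q[:,1]-hy+np.sign(hy)*off)<.007); print("corner",i,m.sum(),np.round(np.median(p[m,2])*1000,2),end=" ")
    m=(abs(q[:,0])<.014)&(abs(q[:,1])<.012); print("block top",np.median(p[m,2])*1000)
    print(d[d>0].min(), len(p))
E
python3 - <<'E'
from h import *
plane()
print(proj("wrist",[[.5534,.0175,.019]]))
K,Rm,t=cam("wrist"); 
for n in ["board_grip","hole0"]: allp("wrist",n)
E
```

```text
corner 0 201 18.49 corner 1 167 18.56 corner 2 203 18.65 corner 3 176 18.54 block top 40.52820849982988
0.064391755 195851
[[258.80948874 196.43101503]]
wrist board_grip
   [0.5548, 0.0186, 0.0316] 0.89
wrist hole0
   [0.5826, -0.0362, 0.0186] 0.88
   [0.5188, 0.0758, 0.0146] 0.87
   [0.5144, -0.0327, 0.0117] 0.71
   [0.5801, 0.0669, 0.0138] 0.65
```

Emit:
step_arm:
  targets: [0, -15, 0, 0, 0, 0, 255, 0, -30, 0, 0, 0, 0, 255, 0, -38, 0, 0, 0, 0, 255, 0, -38, 0, 0, 0, 0, 255, 0, -38, 0, 0, 0, 0, 255, 0, -38, 0, 0, 0, 0, 255, 0, -38, 0, 0, 0, 0, 255, 0, -26, 0, 0, 0, 0, 255, 0, -11, 0, 0, 0, 0, 255, 0, 0, 0, 0, 0, 0, 255]

```text
time_s: 10.8
tool_pos: [0.5232, -0.254, 0.14]
eef_rot: [-0.176, -3.135, -0.001]
wrist_force: [0.1, 0.3, -0.4]
finger_gap: 0.006
finger_force: 0.0
```

```bash
python3 - <<'E'
from h import *
o=r.get_obs();print(o["time_s"],o["tool_pos"],o["finger_gap"])
r.grab_frame("wrist"); allp("wrist","cover_ridge"); r.grab_frame("top"); allp("top","cover_ridge")
to(.525,-.252,.0615,-.105)
im,d=r.grab_frame("wrist"); p=pts("wrist",d,np.ones_like(d,bool)); 
a=-.105;Q=np.array([[np.cos(a),-np.sin(a)],[np.sin(a),np.cos(a)]]); q=(p[:,:2]-[.5454,-.0581])@Q
m=(p[:,2]>.053)&(p[:,2]<.066)&(abs(q[:,0])<.04)&(q[:,1]>-.2)&(q[:,1]<-.1); print("ridge y_h",m.sum(),np.percentile(q[m,1],[2,50,98]),"x",np.percentile(q[m,0],[2,98]),"z",np.percentile(p[m,2],[50,98]))
E
```

```text
10.8 [ 0.52315226 -0.25404568  0.14004848] 0.006145287875764443
wrist cover_ridge
   [0.5262, -0.2134, 0.0543] 0.86
top cover_ridge
   [0.5291, -0.2115, 0.0535] 0.66
   [0.5529, 0.0148, 0.0134] 0.33
shift [-1.  -1.1 79.3] tool yaw -0.1083 rz -0.0033 tilt [-0.0004  0.0004]
ridge y_h 921 [-0.15975656 -0.15630406 -0.15209885] x [-0.0351686   0.03084164] z [0.05919293 0.06082742]
```

Emit:
step_arm:
  targets: [-1, 0, 12, 0, 0, 0, 255, 0, 0, 25, 0, 0, 0, 255, 0, 0, 25, 0, 0, 0, 255, 0, 0, 12, 0, 0, 0, 255, 0, 0, 4.5, 0, 0, 0, 255, 0, 0, 0, 0, 0, 0, 255, 0, 5, 0, 0, 0, 0, 255, 0, 5, 0, 0, 0, 0, 255]

```text
time_s: 11.72
tool_pos: [0.5266, -0.2425, 0.0637]
eef_rot: [0.173, 3.135, -0.001]
wrist_force: [-0.7, 0.2, -0.1]
finger_gap: 0.007
finger_force: 0.0
```

Emit:
step_arm:
  targets: [0, 5, 0, 0, 0, 0, 255, 0, 5, 0, 0, 0, 0, 255, 0, 5, 0, 0, 0, 0, 255, 0, 5, 0, 0, 0, 0, 255, 0, 0, 0, 0, 0, 0, 255]

```text
time_s: 12.13
tool_pos: [0.5284, -0.222, 0.0629]
eef_rot: [0.171, 3.136, -0.001]
wrist_force: [-0.1, -0.5, 1.3]
finger_gap: 0.001
finger_force: 0.6
```

Emit:
step_arm:
  targets: [0, 4, 0, 0, 0, 0, 255, 0, 6, 0, 0, 0, 0, 255, 0, 6, 0, 0, 0, 0, 255, 0, 6, 0, 0, 0, 0, 255]

```text
time_s: 12.47
tool_pos: [0.5307, -0.2006, 0.0627]
eef_rot: [0.173, 3.136, -0.001]
wrist_force: [-1.4, -5.0, 4.6]
finger_gap: 0.005
finger_force: 3.1
```

```bash
python3 - <<'E'
from h import *
r.grab_frame("top"); allp("top","cover_ridge"); save("wrist","w7.png");allp("wrist","cover_ridge"); print(r.get_obs()["tool_pos"],r.get_obs()["wrist_force"])
E
```

```text
top cover_ridge
wrist cover_ridge
   [0.5266, -0.1859, 0.0531] 0.58
[ 0.53053722 -0.20028298  0.06234894] [-0.0604703  -0.02722926  0.83793786]
```

View pics/w7.png

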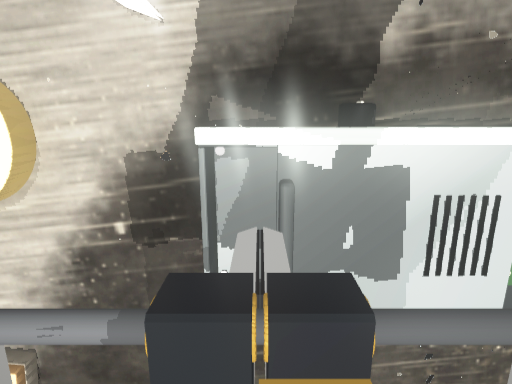

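The fingertips are behind the ridge at (287,230) and it is sliding. Continue.

Emit:
step_arm:
  targets: [0, 8, 0, 0, 0, 0, 255, 0, 12, 0, 0, 0, 0, 255, 0, 12, 0, 0, 0, 0, 255, 0, 12, 0, 0, 0, 0, 255, 0, 12, 0, 0, 0, 0, 255, 0, 12, 0, 0, 0, 0, 255, 0, 12, 0, 0, 0, 0, 255, 0, 12, 0, 0, 0, 0, 255, 0, 10, 0, 0, 0, 0, 255, 0, 6, 0, 0, 0, 0, 255]

```text
time_s: 13.5
tool_pos: [0.5423, -0.0927, 0.0623]
eef_rot: [-0.172, -3.136, 0.0]
wrist_force: [-0.4, -4.5, 1.2]
finger_gap: 0.01
finger_force: 2.2
```

Emit:
step_arm:
  targets: [0, 4, 0, 0, 0, 0, 255, 0, 4, 0, 0, 0, 0, 255, 0, 3, 0, 0, 0, 0, 255, 0, 3, 0, 0, 0, 0, 255, 0, 3, 0, 0, 0, 0, 255]

```text
time_s: 13.92
tool_pos: [0.5441, -0.0765, 0.0623]
eef_rot: [-0.173, -3.136, -0.0]
wrist_force: [-1.8, -4.3, 1.0]
finger_gap: 0.006
finger_force: 2.0
```

Still free-sliding at about 4 N; small steps until the stop.

Emit:
step_arm:
  targets: [0, 2.5, 0, 0, 0, 0, 255, 0, 2, 0, 0, 0, 0, 255, 0, 2, 0, 0, 0, 0, 255]

```text
time_s: 14.17
tool_pos: [0.5448, -0.07, 0.0624]
eef_rot: [-0.172, -3.137, -0.0]
wrist_force: [-1.8, -3.8, 0.5]
finger_gap: 0.005
finger_force: 1.8
```

Emit:
step_arm:
  targets: [0, 2, 0, 0, 0, 0, 255, 0, 1.5, 0, 0, 0, 0, 255, 0, 1.5, 0, 0, 0, 0, 255]

```text
time_s: 14.42
tool_pos: [0.5454, -0.065, 0.0624]
eef_rot: [-0.172, -3.137, -0.0]
wrist_force: [-1.6, -4.2, 1.2]
finger_gap: 0.007
finger_force: 1.7
```

Emit:
step_arm:
  targets: [0, 1.5, 0, 0, 0, 0, 255, 0, 1.5, 0, 0, 0, 0, 255, 0, 1, 0, 0, 0, 0, 255]

```text
time_s: 14.67
tool_pos: [0.5459, -0.0617, 0.0625]
eef_rot: [-0.172, -3.137, 0.002]
wrist_force: [-4.4, -15.0, 1.3]
finger_gap: 0.003
finger_force: 5.9
```

Emit:
step_arm:
  targets: [0, 1, 0, 0, 0, 0, 255, 0, 1, 0, 0, 0, 0, 255, 0, 1, 0, 0, 0, 0, 255]

```text
time_s: 14.92
tool_pos: [0.5461, -0.0608, 0.0628]
eef_rot: [0.172, 3.137, -0.007]
wrist_force: [-7.4, -30.4, 3.8]
finger_gap: 0.003
finger_force: 12.7
```

Stop reached (30 N, position stalled). Back off and lift.

Emit:
step_arm:
  targets: [0, -6, 0, 0, 0, 0, 255, 0, -10, 0, 0, 0, 0, 255, 0, -8, 0, 0, 0, 0, 255, 0, 0, -15, 0, 0, 0, 255, 0, 0, -30, 0, 0, 0, 255, 0, 0, -35, 0, 0, 0, 255, 0, 0, -30, 0, 0, 0, 255, 0, 0, -15, 0, 0, 0, 255, 0, 0, 0, 0, 0, 0, 255]

```text
time_s: 15.67
tool_pos: [0.5449, -0.0824, 0.1912]
eef_rot: [0.172, 3.131, -0.001]
wrist_force: [-0.3, -1.4, 0.1]
finger_gap: 0.004
finger_force: 0.0
```

```bash
python3 - <<'E'
from h import *
o=r.get_obs();print(o["time_s"],o["tool_pos"],o["wrist_force"])
im,d=r.grab_frame("wrist"); allp("wrist","cover_ridge"); p=pts("wrist",d,np.ones_like(d,bool)); 
a=-.105;Q=np.array([[np.cos(a),-np.sin(a)],[np.sin(a),np.cos(a)]]); q=(p[:,:2]-[.5454,-.0581])@Q
m=(p[:,2]>.053)&(p[:,2]<.066)&(abs(q[:,0])<.04)&(q[:,1]>-.05)&(q[:,1]<.05); print("ridge y_h",m.sum(),np.percentile(q[m,1],[2,50,98]))
E
```

```text
15.6667 [ 0.54493545 -0.08243986  0.19120397] [-0.30360828 -1.37327544  0.08049544]
wrist cover_ridge
   [0.5435, -0.0479, 0.0553] 0.78
ridge y_h 611 [0.00729628 0.01086039 0.01475308]
```

```bash
python3 -c "
from workcell import r
print(r.finish_job())"
```

```text
the job is handed in; nothing more can be done
None
```

The board is seated level on all four posts (its face measured 18.5 to 18.7 mm above the bench at each corner, against a nominal 19) and the cover is shut against its stop after about 167 mm of travel. I handed the job in at about 16 s, but the hand-in returned no verdict.

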